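# Walk a cast block round and square it on the fence

## Task

Push the heavy cast block with the fingertips, on one end of its back and then the other, to walk it round until its flat machined face (the side opposite the bulged back) looks at the steel fence, and on until that face lies flush against the fence with its whole length backed by it. Have the block nearly square (within about ten degrees) before it touches the fence, so that no corner strikes it. The block only slides: never lift or tip it, and leave the small things standing around where they are.

Things in the scene. Friction and masses are not known exactly. Their poses are not given: they have to be found in the camera images.
- block: heavy cast metal block, 84 (x) x 116 (y) x 36 (z) mm, 0.68 to 0.98 kg, loose. Origin: centre of the underside, z up. +x side (x = 42 mm): flat bright machined face, turned 0.4 to 1.2 rad to the right of facing the fence at the start, 0.08 to 0.2 m short (its centre about 0.04 m more) of it. -x side: cast back, flat at x = -42 mm but for a round bulge in the middle (|y| < 22 mm, 7 mm out)
- fence: straight steel angle-bar fence, bolted down, 200 mm long (its y), 30 mm high, its foot reaching 56 mm behind the face. Origin: middle of the lower edge of the working face, which is the plane x = 0 and looks to -x, to where the block is. +x points through the fence, away from the block; when the block is square on it, the block's x points the same way
- back_left (a point): on the block's back, where its left end is pushed: (-42, 48, 18) mm in the block's frame. A push here along the block's +x turns the block to the right (clockwise from above) by some 10 to 14 rad per metre pushed, and carries its centre forward by a third to a half of the push
- back_right (a point): on the block's back, where its right end is pushed: (-42, -48, 18) mm in the block's frame. A push here along the block's +x turns it to the left, likewise
- face_left (a point): on the block: the left end (+y) of the machined face, at (42, 58, 18) mm in the block's frame
- face_right (a point): on the block: the right end (-y) of the machined face, at (42, -58, 18) mm in the block's frame
- specimen_1: round mounted specimen, 30 mm across, 18 mm high, to the right of the block, in front of a grey case (52 mm high, fixed); farther right (y < -0.15, x > 0.42) stands a tall fixed polishing machine, to be kept clear of; loose bystander, origin at the centre of its underside
- specimen_2: round mounted specimen, 30 mm across, 18 mm high, near the front edge; loose bystander, origin at the centre of its underside
- marker_black: capped marker pen, 17 x 138 x 17 mm, lying along its y axis, near the front edge; loose bystander, origin at the centre of its underside
- screw_cap_a: round ribbed screw cap, 42 mm across, 19 mm high, behind the fence; loose bystander, origin at the centre of its underside
- nail_brush: nail brush, 34 x 100 x 30 mm, long along its y axis, behind the fence; loose bystander, origin at the centre of its underside
- tape_roll: roll of tape lying flat, 76 mm across, 19 mm high, beyond the fence's right end; loose bystander, origin at the centre of its underside

How it is judged:
By the outcome, as a careful person would: the job done as asked, in the order asked, and still so for the second after the job is handed in, with the robot touching nothing.
It also fails if it takes over 72 s, if anything falls off the work surface, if the arm or the gripper's body presses on something with over 40 N, if the wrist force passes 120 N, or if a joint passes its speed limit or range.

## Robot

A 6-joint arm with a two-finger parallel gripper is mounted at the origin on a cart in front of the work surface, level with it; the furniture and walls round the work are solid. World frame = base frame: x ahead of the robot, y to its left, z up, the work surface at z = 0. Lengths are in mm, angles in degrees, forces in N, time in s.
With the tool pointing down it reaches from about 350 to 850 mm from the base axis. Payload 8.1 kg.
Tool frame: the origin (TCP) lies at the very end of the fingers, on their centre line; the grasp point (between the pads) lies 19 mm behind it; z points along the fingers, y is the line along which they close (so a half turn about z gives the same grasp; the last joint's range is limited). The gripper opens to 85 mm and grips with 20 to 120 N. Pads are 22 mm wide; open, the fingers measure 114 mm over their backs; the gripper's body (76 mm by 85 mm) begins 54 mm behind the grasp point. The pads swing forward as they close: fully open they stand 13 mm farther back than shut.
Start: joints at [66.44, 7.471, 85.268, -0, 87.261, -4.893], TCP at [192.019, 568.449, 231.292] pointing down, gripper open.
Joint ranges: [-169.43, 169.43], [-51.17, 129.36], [1.28, 143.12], [-76.62, 256.62], [0, 156.53], [-152.29, 152.29]. Speed limits (degrees/s): [136.94, 136.94, 159.86, 180, 180, 180].

## Interface

Orientations are given as [roll, pitch, yaw] about the fixed x, y, z axes, in that order (R = Rz(yaw) Ry(pitch) Rx(roll)).
In Python, from bench import * gives the robot as it stands.
- The arm moves only by the tool play_rows, never from a script. Its argument "increments" is a list of rows, each a list of 3 entries, a list of its own where there are three numbers: the gripper's target within -1 to 1 (fully open at 1, half-way at 0, shut at -1), then the shift along the tool's x, y, z in mm, then the turn about the tool's z in rad. A call has 1 to 12 rows; each row shifts and turns the commanded pose from where the row before left it, along the tool's axes as they then stand; what a row does not reach is not made up. A row lasts 1/12 s, in which the tool goes at most 41.7 mm and 7.16 degrees, less where a joint would pass 70% of its speed; a pose out of reach is approached as far as the arm can. A call is refused whole if a number of a shift passes 41.7 or a number of a turn 0.125, either way. A call with a gripper value outside its range is refused whole. The fingers move at their own pace and stop on an object; "force" is the grip in N (left out, the last holds). Time passes only in rows, so rows that do not move let the fingers close. It gives the time, the measured TCP pose, the force, the opening and the grip force at its end, in the units of the state.
- sense(): the state, without advancing time (a new reading comes with each control period).
- snapshot(name): name is "side" or "top" or "wrist"; returns a dict with "color" (480x640x3 uint8, red, green, blue), "intrinsics" (3x3 intrinsics, pixels), "k1" (the pictures are not rectified: a ray, as slopes to the right and down, at radius r is drawn at 1 + k1 r^2 times it, then the intrinsics apply), "world_from_camera" (4x4, takes a point from camera to world coordinates). Camera axes: x right, y down, z forward; pixel columns grow to the right and rows downward; lengths in mm; the calibration is good to about 2 mm. A picture is of the moment at which its call begins. There is no depth.
- hand_in(): hands the job in; it is judged then, once.
Trained networks look in a picture, given as the dict that the camera call returned (one of the last four; its "shot" number tells which), for a name from the list of things; names that differ only in an ending like _2 or _b are one class to them, and where a whole thing is asked for, a point or a joint stands for the part that bears it (a point fixed in the world has none). Each returns a list of dicts, best first, with "p" (0 to 1); they miss things now and then, are a little off and sometimes report something else, mostly with a low value. They report only what shows in the picture. A call takes as long as a camera call.
- find_in(query, picture): "xyz" ([x, y, z] in mm, in the coordinates of the camera as it stood for that picture, good to about 4 mm: the middle of the surface that is visible of it).
- regions_of(query, picture): "mask" (480x640 bool, what is visible of it).
- pinpoint(query, picture): "xyz" ([x, y, z] in mm, in the coordinates of the camera as it stood for that picture, good to about 4 mm: a listed point, or the origin of a listed thing).
The state is a dict: "time": time; "joint_pos": joint angles; "qd": joint speeds; "joint_efforts": joint torques, N m; "tool_pos": TCP position; "tcp_rot": TCP orientation; "ft_force": force on the tool from outside, world axes, zero at the start; "wrist_torque": the same for the moment, N m; "finger_gap": finger opening in mm; "grip_force": force on a finger pad.
Only numpy, scipy, OpenCV 4.12 (cv2) and the standard library are available. Lean on these libraries where they do the work, as an engineer would, in place of code of your own. Each camera call takes 0.05 s, during which the arm holds its last target. There are 200 camera calls.

## Working session

There is one attempt and no reset: what is moved stays moved. The work goes in short steps, Python scripts to look and compute and a tool call to move; the robot and the scene stay as the last step left them, time stands still between calls to the robot, and variables do not carry over. Pictures are saved under pics/ and viewed, at most 10 in all, crops included, and the job is handed in when it is done.

Besides the shell and the picture viewer there is one more tool, called after "Request:" by a JSON object that holds its "method" and its "body". play_rows: Moves the arm, as the interface text tells. Its arguments: {"type":"object","properties":{"increments":{"type":"array","items":{"type":"array"}},"force":{"type":"number"}},"required":["increments"]}

```bash
ls; mkdir -p pics; cat > h.py <<'E'
from bench import *
import numpy as np, cv2
def W(pic,p):
    T=np.array(pic["world_from_camera"]); return (T@np.r_[p,1])[:3]
def pts(pic,names):
    for n in names:
        r=pinpoint(n,pic)
        for d in r[:2]: print(n,round(d["p"],2),W(pic,d["xyz"]).round(0))
def save(pic,f): cv2.imwrite("pics/"+f,pic["color"][:,:,::-1])
E
python3 - <<'E'
from h import *
s=sense(); print(s["tool_pos"],s["tcp_rot"],s["time"],s["finger_gap"])
for c in ("top","side"):
    p=snapshot(c); save(p,c+"0.png"); print(c,np.array(p["world_from_camera"]).round(2).tolist())
    pts(p,["block","fence","back_left","back_right","face_left","face_right"]+(["specimen_1","marker_black","screw_cap_a","nail_brush","tape_roll"] if c=="top" else []))
E
```

```text
pics
[191.79225938 567.94197706 230.23847366] [-1.79894089e+02 -9.83405949e-03  1.61333409e+02] 0.0 85.43269630272464
top [[-0.03, -0.98, 0.2, 331.79], [-1.0, 0.03, 0.0, 256.58], [-0.01, -0.2, -0.98, 1127.35], [0.0, 0.0, 0.0, 1.0]]
block 0.91 [495. 192.   1.]
fence 0.97 [543. 360.   0.]
fence 0.27 [384. -34.  -1.]
back_left 0.57 [436. 219.  21.]
back_right 0.75 [478. 132.  17.]
back_right 0.19 [551. 558.   3.]
face_left 0.91 [505. 261.  21.]
face_right 0.62 [553. 159.  16.]
specimen_1 0.65 [548.   0.  -1.]
marker_black 0.76 [361. 259.   1.]
screw_cap_a 0.68 [432. 534.   0.]
screw_cap_a 0.2 [435. 219.  19.]
tape_roll 0.69 [721. 347.  -0.]
tape_roll 0.28 [437. 220.  20.]
side [[1.0, 0.03, -0.06, 586.52], [0.07, -0.67, 0.74, -435.11], [-0.02, -0.74, -0.67, 670.32], [0.0, 0.0, 0.0, 1.0]]
block 0.65 [497. 201.   1.]
fence 0.9 [541. 367.   2.]
back_left 0.84 [435. 223.  16.]
back_right 0.9 [478. 132.  16.]
back_right 0.46 [549. 559.   2.]
face_left 0.55 [505. 266.  16.]
face_right 0.67 [557. 158.  19.]
```

View pics/top0.png

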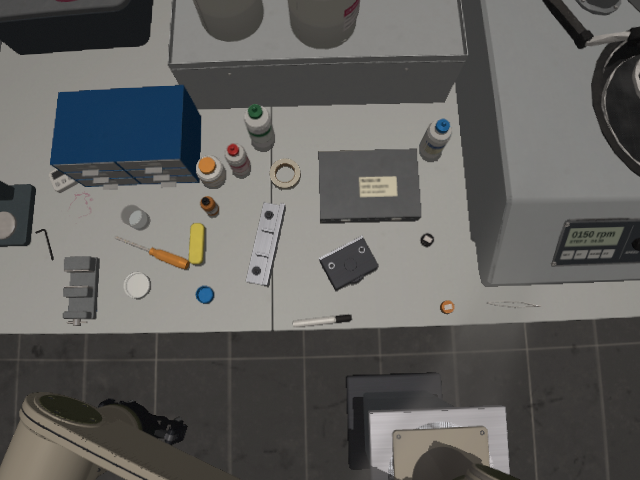

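View pics/side0.png

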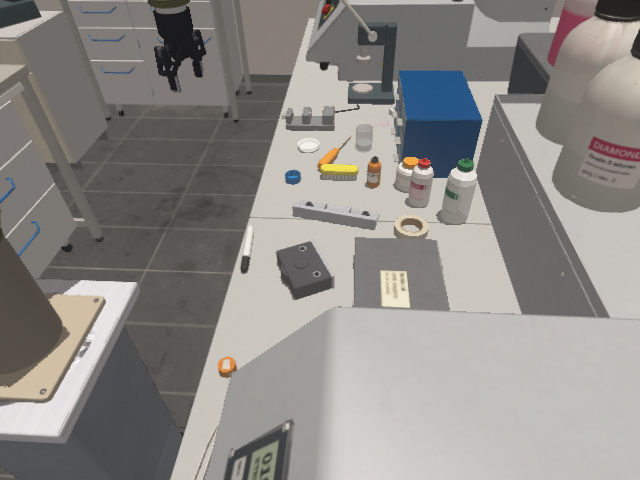

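The top view shows the block at about (348,263), with its face towards the upper left. The fence is left of it at (265,243), running from (273,203) to (258,285). The marker is at (322,321). The side view agrees with this.

```bash
cat >> h.py <<'E'
M={"block":(0,0),"back_left":(-42,48),"back_right":(-42,-48),"face_left":(42,58),"face_right":(42,-58)}
from scipy.optimize import least_squares
def ray(pic,uv,z):
    K=np.array(pic["intrinsics"]);k=float(pic["k1"]);T=np.array(pic["world_from_camera"])
    n=cv2.undistortPoints(np.array(uv,float).reshape(-1,1,2),K,np.array([k,0,0,0.])).reshape(-1,2)
    d=np.c_[n,np.ones(len(n))]@T[:3,:3].T; o=T[:3,3]
    return o+d*((z-o[2])/d[:,2])[:,None]
def blockpose(cams=("top","side"),x0=(495,196,.45),verbose=False):
    A=[];B=[];w=[]
    for c in cams:
        p=snapshot(c)
        for n,m in M.items():
            r=pinpoint(n,p)
            if r and r[0]["p"]>.3:
                A.append(m);B.append(W(p,r[0]["xyz"])[:2]);w.append(r[0]["p"])
    A=np.array(A,float);B=np.array(B)
    def f(q):
        c,s=np.cos(q[2]),np.sin(q[2]); return ((A@np.array([[c,s],[-s,c]])+q[:2]-B)/3).ravel()
    q=least_squares(f,x0,loss="soft_l1").x
    print("block",q[:2].round(1),"yaw",np.degrees(q[2]).round(1),"n",len(A),"res",(f(q)*3).round(0) if verbose else np.sqrt(np.mean((f(q)*3)**2)).round(1))
    return q
def inblock(q,p):
    c,s=np.cos(q[2]),np.sin(q[2]); d=np.array(p)[:2]-q[:2]; return np.array([c*d[0]+s*d[1],-s*d[0]+c*d[1]])
E
python3 - <<'E'
from h import *
q=blockpose(verbose=True)
p=snapshot("top")
m=regions_of("fence",p)[0]["mask"]
rows=np.where(m.any(1))[0]; print("rows",rows.min(),rows.max(),m.sum())
rr=rows[12:-12]
for nm,z,f in (("right",0,lambda r:np.where(m[r])[0].max()+.5),("left",0,lambda r:np.where(m[r])[0].min()-.5)):
    P=ray(p,[(f(r),r) for r in rr],z)[:,:2]
    vx,vy,x,y=cv2.fitLine(P.astype(np.float32),cv2.DIST_HUBER,0,.01,.01).ravel()
    print(nm,"at",x,y,"normal yaw",np.degrees(np.arctan2(vx,-vy))%180)
ys,xs=np.where(m); print("mean",ray(p,[(xs.mean(),ys.mean())],5))
for c in("side","top"):
    p=snapshot(c); pts(p,["fence"])
    s=m.copy() if c=="top" else regions_of("fence",p)[0]["mask"]
    print(c,cv2.minAreaRect(np.argwhere(s)[:,::-1].astype(np.float32)))
s=sense();print(s["tool_pos"],s["tcp_rot"])
E
```

```text
block [494.5 195.5] yaw 26.2 n 10 res [  -2.    0.    0.    2. -247. -209.    4.    5.    5.    1.   -2.   -4.
   -1.   -3.    1.    1.    0.   -1.    1.    2.]
rows 202 285 1920
right at 547.8891 362.77396 normal yaw 76.93741
left at 550.13245 420.96194 normal yaw 77.66117
mean [[548.76109891 390.94863559   5.        ]]
fence 0.92 [543. 366.   0.]
side ((335.11260986328125, 213.98538208007812), (85.7248306274414, 19.653751373291016), 11.040940284729004)
fence 0.73 [547. 363.  -1.]
top ((266.0059509277344, 242.7850799560547), (24.38252067565918, 84.11045837402344), 12.200469017028809)
[192.00820498 568.45538643 231.31391971] [ 1.79998875e+02 -1.38853567e-03  1.61332953e+02]
```

Request:
{"method": "play_rows", "body": {"increments": [[-1, [0, 0, 0], 0.125], [-1, [0, 0, 0], 0.125], [-1, [0, 0, 0], 0.125], [-1, [0, 0, 0], 0.125], [-1, [0, 0, 0], 0.125], [-1, [0, 0, 0], 0.125], [-1, [0, 0, 0], 0.037], [-1, [-35, 3, 0], 0], [-1, [-35, 3, 0], 0], [-1, [-35, 3, 0], 0], [-1, [-35, 3, 0], 0], [-1, [-35, 3, 0], 0]], "force": 40}}

```text
time: 2.9
tool_pos: [283.3, 416.8, 231.3]
tcp_rot: [180.0, -0.0, 116.3]
ft_force: [0.0, 1.1, 1.5]
finger_gap: -0.0
grip_force: 0.0
```

Request:
{"method": "play_rows", "body": {"increments": [[-1, [-35, 3, 0], 0], [-1, [-35, 3, 0], 0], [-1, [-35, 2, 0], 0], [-1, [-35, 2, 0], 0], [-1, [-35, 2, 0], 0], [-1, [-35, 2, 0], 0], [-1, [-35, 2, 0], 0], [-1, [-35, 0, 0], 0], [-1, [-35, 0, 0], 0], [-1, [-24, 0, 0], 0], [-1, [0, 0, 0], 0], [-1, [0, 0, 0], 0]]}}

```text
time: 3.9
tool_pos: [447.4, 120.1, 231.3]
tcp_rot: [180.0, -0.0, 116.1]
ft_force: [0.1, -0.5, 0.2]
finger_gap: 0.1
grip_force: 0.0
```

Request:
{"method": "play_rows", "body": {"increments": [[-1, [0, 0, 30], 0], [-1, [0, 0, 30], 0], [-1, [0, 0, 30], 0], [-1, [0, 0, 30], 0], [-1, [0, 0, 30], 0], [-1, [0, 0, 30], 0], [-1, [0, 0, 25], 0], [-1, [0, 0, 14], 0], [-1, [0, 0, 0], 0]]}}

```text
time: 4.65
tool_pos: [443.3, 121.9, 8.6]
tcp_rot: [-179.6, -0.1, 116.3]
ft_force: [-1.9, -0.0, -0.1]
finger_gap: -0.1
grip_force: 0.0
```

```bash
python3 - <<'E'
from h import *
p=snapshot("wrist"); save(p,"w1.png"); p=snapshot("side"); cv2.imwrite("pics/s1.png",cv2.resize(p["color"][160:360,200:440,::-1],None,fx=3,fy=3))
q=blockpose(); s=sense(); print(s["tool_pos"],inblock(q,s["tool_pos"]))
E
```

```text
block [492.9 194.5] yaw 26.5 n 9 res 1.8
[447.16621596 121.06782759  12.41916689] [-73.68429045 -45.32261166]
```

View pics/s1.png

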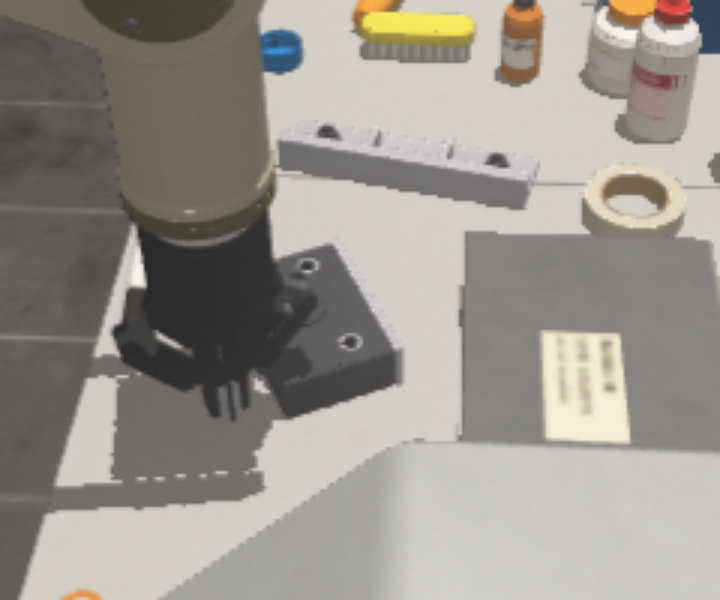

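Request:
{"method": "play_rows", "body": {"increments": [[-1, [0, 4, 0], 0], [-1, [0, 4, 0], 0], [-1, [0, 4, 0], 0], [-1, [0, 4, 0], 0], [-1, [0, 4, 0], -0.02], [-1, [0, 4, 0], -0.03], [-1, [0, 4, 0], -0.04], [-1, [0, 4, 0], -0.04], [-1, [0, 4, 0], -0.04], [-1, [0, 4, 0], -0.04]]}}

```text
time: 6.18
tool_pos: [482.0, 139.9, 12.0]
tcp_rot: [-179.9, 0.0, 128.4]
ft_force: [-0.9, -4.2, 1.5]
finger_gap: -0.1
grip_force: 1.9
```

```bash
cat >> h.py <<'E'
FN=np.radians(77.3);FO=np.array([546,363.2])
def rep(x0=(495,220,.9),cams=("top","side")):
    q=blockpose(cams,x0); s=sense(); t=s["tool_pos"]
    n=np.array([np.cos(FN),np.sin(FN)]);l=np.array([-n[1],n[0]])
    print("t",round(s["time"],1),"tool",np.round(t,1),"yaw",np.round(s["tcp_rot"][2],1),"inblock",inblock(q,t).round(1),"F",np.round(s["ft_force"],1))
    e=q[2]-FN; rel=q[:2]-FO
    print("err deg",np.degrees(e).round(1),"centre n",(rel@n).round(1),"lat",(rel@l).round(1),"nearest corner gap",(-(rel@n)-42*np.cos(e)-58*abs(np.sin(e))).round(1))
    return q
E
python3 -c "
from h import *
rep()"
```

```text
block [500.1 209.4] yaw 36.4 n 8 res 2.2
t 6.8 tool [482.  140.4  12.3] yaw 128.3 inblock [-55.5 -44.8] F [-0.5 -0.1  0.4]
err deg -40.9 centre n -160.1 lat 11.0 nearest corner gap 90.4
```

Request:
{"method": "play_rows", "body": {"increments": [[-1, [-1, 4, 0], -0.03], [-1, [-1, 4, 0], -0.03], [-1, [-1, 4, 0], -0.04], [-1, [0, 4, 0], -0.04], [-1, [0, 4, 0], -0.04], [-1, [0, 4, 0], -0.04], [-1, [0, 4, 0], -0.04], [-1, [0, 4, 0], -0.04], [-1, [0, 4, 0], -0.04], [-1, [0, 4, 0], -0.04]]}}

```text
time: 7.62
tool_pos: [510.7, 166.8, 12.1]
tcp_rot: [-179.9, 0.0, 150.1]
ft_force: [0.7, -3.8, -0.5]
finger_gap: -0.1
grip_force: 1.6
```

```bash
python3 -c "
from h import *
rep()"
```

```text
block [507.  238.9] yaw 54.3 n 8 res 2.3
t 8.2 tool [510.8 167.5  12.3] yaw 150.0 inblock [-55.8 -44.8] F [-1.   0.  -1.1]
err deg -23.0 centre n -129.8 lat 10.7 nearest corner gap 68.5
```

Request:
{"method": "play_rows", "body": {"increments": [[-1, [-5, -2, 0], 0], [-1, [0, 4, 0], -0.01], [-1, [0, 4, 0], -0.03], [-1, [0, 4, 0], -0.03], [-1, [0, 4, 0], -0.03], [-1, [0, 4, 0], -0.04], [-1, [0, 4, 0], -0.04], [-1, [0, 4, 0], -0.04], [-1, [0, 4, 0], -0.04], [-1, [0, 4, 0], -0.04]]}}

```text
time: 9.05
tool_pos: [528.8, 196.5, 12.3]
tcp_rot: [-180.0, 0.0, 167.5]
ft_force: [1.0, -3.4, 0.3]
finger_gap: 0.1
grip_force: 1.6
```

```bash
python3 -c "
from h import *
rep(x0=(515,260,1.2))"
```

```text
block [503.5 264.3] yaw 72.1 n 9 res 81.0
t 9.7 tool [528.4 196.1  12.3] yaw 167.2 inblock [-57.3 -44.7] F [-0.1 -0.3  0.8]
err deg -5.2 centre n -105.8 lat 19.7 nearest corner gap 58.7
```

Request:
{"method": "play_rows", "body": {"increments": [[-1, [0, 4, 0], 0], [-1, [0, 4, 0], 0], [-1, [0, 4, 0], 0], [-1, [0, 4, 0], 0], [-1, [0, 0, 0], 0], [-1, [0, -10, 0], 0], [-1, [0, -12, 0], 0], [-1, [31, 0, 0], 0], [-1, [31, 0, 0], 0], [-1, [31, 0, 0], 0], [-1, [0, 0, 0], 0]]}}

```text
time: 10.57
tool_pos: [429.6, 209.8, 10.0]
tcp_rot: [-179.8, -0.4, 167.3]
ft_force: [-1.2, -0.4, -1.2]
finger_gap: 0.0
grip_force: 0.0
```

```bash
python3 -c "
from h import *
rep(x0=(515,270,1.3))"
```

```text
block [502.8 275.6] yaw 79.2 n 9 res 2.3
t 11.2 tool [436.6 210.7  12.2] yaw 167.2 inblock [-76.1  52.8] F [-0.7  0.1 -0.3]
err deg 1.9 centre n -95.0 lat 22.9 nearest corner gap 51.1
```

Request:
{"method": "play_rows", "body": {"increments": [[-1, [-5, 8, 0], 0], [-1, [0, 6, 0], 0], [-1, [0, 4, 0], 0], [-1, [0, 4, 0], 0], [-1, [0, 4, 0], 0], [-1, [0, 4, 0], 0], [-1, [0, 4, 0], 0], [-1, [0, 4, 0], 0], [-1, [0, 0, 0], 0]]}}

```text
time: 11.92
tool_pos: [449.0, 247.2, 11.9]
tcp_rot: [-180.0, -0.1, 167.3]
ft_force: [-2.5, -1.1, 0.2]
finger_gap: -0.2
grip_force: 0.7
```

```bash
python3 -c "
from h import *
rep(x0=(515,280,1.3))"
```

```text
block [508.3 284.3] yaw 71.0 n 7 res 104.1
t 12.5 tool [449.8 246.8  12.4] yaw 167.2 inblock [-54.4  43.1] F [ 0.6  0.1 -1. ]
err deg -6.3 centre n -85.3 lat 19.4 nearest corner gap 37.2
```

Request:
{"method": "play_rows", "body": {"increments": [[-1, [0, -12, 0], 0], [-1, [0, -14, 0], 0], [-1, [-32, 0, 0], 0], [-1, [-32, 0, 0], 0], [-1, [-29, 0, 0], 0], [-1, [0, 8, 0], 0], [-1, [0, 6, 0], 0], [-1, [0, 4, 0], 0], [-1, [0, 4, 0], 0], [-1, [0, 4, 0], 0], [-1, [0, 4, 0], 0], [-1, [0, 3, 0], 0]]}}

```text
time: 13.52
tool_pos: [541.3, 233.6, 12.2]
tcp_rot: [-180.0, -0.0, 167.3]
ft_force: [0.2, -3.4, -0.7]
finger_gap: 0.2
grip_force: 1.4
```

```bash
python3 -c "
from h import *
rep(x0=(510,290,1.3))"
```

```text
block [505.7 297.3] yaw 79.7 n 9 res 3.0
t 14.1 tool [542.  233.1  12.3] yaw 167.2 inblock [-56.8 -47.1] F [0.3 0.1 0.8]
err deg 2.4 centre n -73.1 lat 24.8 nearest corner gap 28.7
```

Request:
{"method": "play_rows", "body": {"increments": [[-1, [0, -10, 0], 0], [-1, [0, -12, 0], 0], [-1, [32, 0, 0], 0], [-1, [32, 0, 0], 0], [-1, [29, 0, 0], 0], [-1, [0, 10, 0], 0], [-1, [0, 8, 0], 0], [-1, [0, 4, 0], 0], [-1, [0, 4, 0], 0], [-1, [0, 4, 0], 0], [-1, [0, 4, 0], 0], [-1, [0, 4, 0], 0]]}}

```text
time: 15.12
tool_pos: [455.5, 268.7, 12.4]
tcp_rot: [-179.9, -0.0, 167.2]
ft_force: [-3.4, -4.8, 3.9]
finger_gap: 0.2
grip_force: 2.7
```

```bash
python3 -c "
from h import *
rep(x0=(510,300,1.3))"
```

```text
block [513.8 308.5] yaw 68.9 n 6 res 1.2
t 15.7 tool [454.9 269.3  12.4] yaw 167.2 inblock [-57.8  40.9] F [ 0.9 -0.1 -0.3]
err deg -8.4 centre n -60.4 lat 19.3 nearest corner gap 10.4
```

Request:
{"method": "play_rows", "body": {"increments": [[-1, [0, -14, 0], 0], [-1, [0, -14, 0], 0], [-1, [-31, 0, 0], 0], [-1, [-30, 0, 0], 0], [-1, [-29, 0, 0], 0], [-1, [0, 7, 0], 0], [-1, [0, 6, 0], 0], [-1, [0, 4, 0], 0], [-1, [0, 4, 0], 0], [-1, [0, 4, 0], 0], [-1, [0, 3, 0], 0], [-1, [0, 0, 0], 0]]}}

```text
time: 16.72
tool_pos: [541.9, 250.2, 12.2]
tcp_rot: [180.0, -0.0, 167.3]
ft_force: [0.8, -0.6, 0.8]
finger_gap: 0.3
grip_force: 0.1
```

```bash
python3 - <<'E'
from h import *
rep(x0=(510,310,1.3))
p=snapshot("top"); cv2.imwrite("pics/t5.png",cv2.resize(p["color"][180:310,220:400,::-1],None,fx=4,fy=4,interpolation=cv2.INTER_CUBIC))
E
```

```text
block [513.5 314.9] yaw 76.4 n 9 res 1.8
t 17.3 tool [542.5 249.3  12.3] yaw 167.2 inblock [-56.9 -43.6] F [-0.5 -0.5  0.3]
err deg -0.9 centre n -54.3 lat 21.1 nearest corner gap 11.4
```

View pics/t5.png

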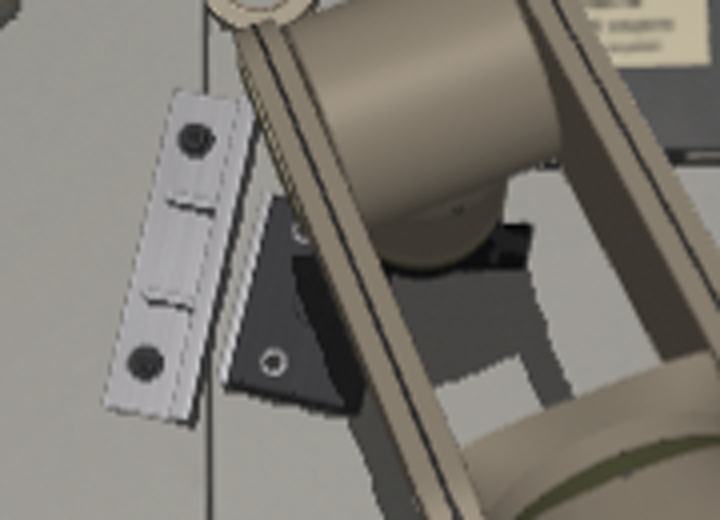

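Seen from above, the block's face runs from (225,385) to (275,200) and the fence's from (195,420) to (245,100). The block is nearly square, with its left end slightly nearer and a gap of about 10 mm. I'll nudge the right end a little more, then the left.

Request:
{"method": "play_rows", "body": {"increments": [[-1, [0, 4, 0], 0], [-1, [0, 3, 0], 0], [-1, [0, 0, 0], 0], [-1, [0, -12, 0], 0], [-1, [0, -12, 0], 0], [-1, [31, 0, 0], 0], [-1, [31, 0, 0], 0], [-1, [30, 0, 0], 0], [-1, [0, 0, 0], 0]]}}

```text
time: 18.12
tool_pos: [442.6, 252.1, 10.2]
tcp_rot: [-179.8, -0.3, 167.3]
ft_force: [-1.0, -0.8, -0.3]
finger_gap: -0.2
grip_force: 0.0
```

```bash
python3 - <<'E'
from h import *
rep(x0=(510,318,1.3)); rep(x0=(510,318,1.3))
p=snapshot("top"); cv2.imwrite("pics/t6.png",cv2.resize(p["color"][190:300,230:380,::-1],None,fx=5,fy=5,interpolation=cv2.INTER_CUBIC))
E
```

```text
block [514.4 320.5] yaw 78.4 n 10 res 60.1
t 18.7 tool [449.3 253.   12.2] yaw 167.2 inblock [-79.3  50.2] F [1.  0.2 0.3]
err deg 1.1 centre n -48.6 lat 21.5 nearest corner gap 5.5
block [513.5 320.5] yaw 79.3 n 10 res 60.5
t 19.3 tool [449.  253.1  12.3] yaw 167.2 inblock [-78.1  51. ] F [-0.3 -0.9  0.4]
err deg 2.0 centre n -48.8 lat 22.3 nearest corner gap 4.8
```

View pics/t6.png

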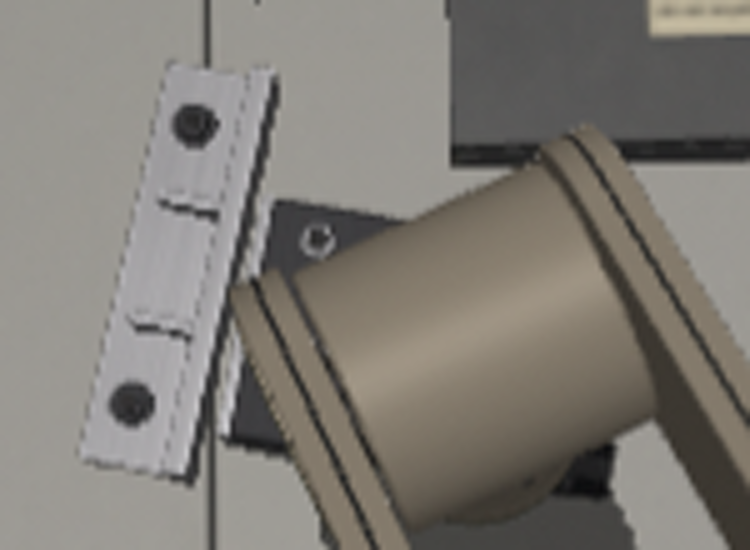

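Now the face and the fence look parallel, with a gap of about 5 mm. Next is a gentle push on the left end.

Request:
{"method": "play_rows", "body": {"increments": [[-1, [-2, 8, 0], 0], [-1, [0, 7, 0], 0], [-1, [0, 4, 0], 0], [-1, [0, 2, 0], 0], [-1, [0, 2, 0], 0], [-1, [0, 2, 0], 0], [-1, [0, 2, 0], 0], [-1, [0, 1, 0], 0]]}}

```text
time: 20.03
tool_pos: [456.4, 279.5, 11.9]
tcp_rot: [-179.9, -0.1, 167.2]
ft_force: [-2.8, -3.2, 3.2]
finger_gap: 0.2
grip_force: 2.5
```

```bash
python3 - <<'E'
from h import *
rep(x0=(510,322,1.35)); rep(x0=(510,322,1.35))
E
```

```text
block [514.2 323.4] yaw 75.8 n 7 res 49.7
t 20.6 tool [457.1 279.9  12.1] yaw 167.2 inblock [-56.2  44.6] F [-1.2 -2.  -1.1]
err deg -1.5 centre n -45.8 lat 22.3 nearest corner gap 2.2
block [513.  323.2] yaw 74.6 n 6 res 1.9
t 21.2 tool [457.3 280.   12.4] yaw 167.2 inblock [-56.4  42.2] F [-0.8 -2.2 -2.4]
err deg -2.7 centre n -46.3 lat 23.4 nearest corner gap 1.6
```

Request:
{"method": "play_rows", "body": {"increments": [[-1, [0, -10, 0], 0], [-1, [0, -12, 0], 0], [-1, [-32, 0, 0], 0], [-1, [-31, 0, 0], 0], [-1, [-30, 0, 0], 0], [-1, [0, 9, 0], 0], [-1, [0, 6, 0], 0], [-1, [0, 2, 0], 0], [-1, [0, 2, 0], 0], [-1, [0, 2, 0], 0], [-1, [0, 1, 0], 0], [-1, [0, 1, 0], 0]]}}

```text
time: 22.23
tool_pos: [547.4, 260.2, 12.1]
tcp_rot: [-180.0, -0.0, 167.3]
ft_force: [1.1, -3.8, -1.2]
finger_gap: 0.2
grip_force: 1.4
```

```bash
python3 - <<'E'
from h import *
rep(x0=(510,322,1.35)); rep(x0=(510,322,1.35))
E
```

```text
block [514.1 324.1] yaw 77.2 n 10 res 2.6
t 22.8 tool [547.9 260.4  12.2] yaw 167.2 inblock [-54.6 -47.1] F [-2.6 -1.4 -0.8]
err deg -0.1 centre n -45.2 lat 22.5 nearest corner gap 3.1
block [513.6 325. ] yaw 78.3 n 10 res 2.5
t 23.4 tool [548.1 260.4  12.3] yaw 167.2 inblock [-56.3 -46.9] F [-0.8 -1.7 -0.9]
err deg 1.0 centre n -44.4 lat 23.2 nearest corner gap 1.4
```

Request:
{"method": "play_rows", "body": {"increments": [[-1, [0, 1, 0], 0], [-1, [0, 1, 0], 0], [-1, [0, 0, 0], 0]]}}

```text
time: 23.68
tool_pos: [549.0, 262.4, 12.5]
tcp_rot: [180.0, 0.0, 167.2]
ft_force: [-0.0, -2.5, -0.6]
finger_gap: 0.1
grip_force: 1.0
```

Request:
{"method": "play_rows", "body": {"increments": [[-1, [0, 1, 0], 0], [-1, [0, 0, 0], 0]]}}

```text
time: 23.85
tool_pos: [549.1, 263.2, 12.4]
tcp_rot: [-180.0, 0.0, 167.2]
ft_force: [0.7, -4.2, -0.7]
finger_gap: 0.1
grip_force: 1.6
```

Request:
{"method": "play_rows", "body": {"increments": [[-1, [0, -10, 0], 0], [-1, [0, -10, 0], 0], [-1, [31, 0, 0], 0], [-1, [31, 0, 0], 0], [-1, [31, 0, 0], 0], [-1, [0, 9, 0], 0], [-1, [0, 5, 0], 0], [-1, [0, 1, 0], 0], [-1, [0, 1, 0], 0], [-1, [0, 1, 0], 0], [-1, [0, 1, 0], 0], [-1, [0, 0, 0], 0]]}}

```text
time: 24.85
tool_pos: [458.4, 281.4, 12.5]
tcp_rot: [-180.0, 0.0, 167.2]
ft_force: [0.6, -3.6, 1.2]
finger_gap: 0.0
grip_force: 1.3
```

Request:
{"method": "play_rows", "body": {"increments": [[-1, [0, 1, 0], 0], [-1, [0, 1, 0], 0], [-1, [0, 0, 0], 0]]}}

```text
time: 25.1
tool_pos: [458.0, 283.7, 12.2]
tcp_rot: [-180.0, -0.0, 167.2]
ft_force: [-0.8, -4.8, 1.9]
finger_gap: -0.0
grip_force: 2.2
```

```bash
python3 - <<'E'
from h import *
rep(x0=(510,322,1.35)); rep(x0=(510,322,1.35))
E
```

```text
block [514.9 328.8] yaw 75.8 n 6 res 2.0
t 25.7 tool [458.  283.9  12.2] yaw 167.2 inblock [-57.5  44.2] F [ 0.4 -3.6  2. ]
err deg -1.5 centre n -40.4 lat 22.8 nearest corner gap -3.1
block [514.8 329.1] yaw 77.5 n 6 res 2.5
t 26.3 tool [458.  283.9  12.2] yaw 167.2 inblock [-56.5  45.7] F [-1.1 -3.9  0.9]
err deg 0.2 centre n -40.1 lat 23.0 nearest corner gap -2.1
```

Request:
{"method": "play_rows", "body": {"increments": [[-1, [0, 1, 0], 0], [-1, [0, 0, 0], 0]]}}

```text
time: 26.47
tool_pos: [458.0, 284.1, 12.2]
tcp_rot: [-179.9, -0.0, 167.2]
ft_force: [-2.1, -7.7, 4.1]
finger_gap: -0.2
grip_force: 4.3
```

Request:
{"method": "play_rows", "body": {"increments": [[-1, [0, 1, 0], 0], [-1, [0, 0, 0], 0]]}}

```text
time: 26.63
tool_pos: [457.9, 284.1, 12.2]
tcp_rot: [-179.8, -0.1, 167.2]
ft_force: [-4.1, -12.8, 7.8]
finger_gap: -0.0
grip_force: 7.0
```

Request:
{"method": "play_rows", "body": {"increments": [[-1, [0, 1, 0], 0], [-1, [0, 0, 0], 0]]}}

```text
time: 26.8
tool_pos: [458.0, 284.2, 12.2]
tcp_rot: [-179.7, -0.1, 167.2]
ft_force: [-5.9, -17.8, 12.1]
finger_gap: 0.1
grip_force: 9.6
```

Request:
{"method": "play_rows", "body": {"increments": [[-1, [0, -11, 0], 0], [-1, [0, -12, 0], 0], [-1, [-31, 0, 0], 0], [-1, [-31, 0, 0], 0], [-1, [-31, 0, 0], 0], [-1, [0, 8, 0], 0], [-1, [0, 5, 0], 0], [-1, [0, 2, 0], 0], [-1, [0, 1, 0], 0], [-1, [0, 1, 0], 0], [-1, [0, 1, 0], 0], [-1, [0, 0, 0], 0]]}}

```text
time: 27.8
tool_pos: [547.7, 261.7, 12.3]
tcp_rot: [-180.0, -0.0, 167.3]
ft_force: [-0.4, -0.3, -0.1]
finger_gap: -0.0
grip_force: 0.0
```

Request:
{"method": "play_rows", "body": {"increments": [[-1, [0, 1, 0], 0], [-1, [0, 1, 0], 0], [-1, [0, 0, 0], 0]]}}

```text
time: 28.05
tool_pos: [548.6, 263.2, 12.3]
tcp_rot: [-180.0, -0.0, 167.2]
ft_force: [-1.2, -0.3, 0.4]
finger_gap: 0.2
grip_force: 0.3
```

Request:
{"method": "play_rows", "body": {"increments": [[-1, [0, 1, 0], 0], [-1, [0, 1, 0], 0], [-1, [0, 0, 0], 0]]}}

```text
time: 28.3
tool_pos: [548.8, 263.7, 12.3]
tcp_rot: [-179.8, -0.0, 167.2]
ft_force: [-4.3, -9.3, 4.7]
finger_gap: -0.1
grip_force: 4.9
```

Request:
{"method": "play_rows", "body": {"increments": [[-1, [0, 1, 0], 0], [-1, [0, 1, 0], 0], [-1, [0, 0, 0], 0], [-1, [0, -10, 0], 0], [-1, [0, -15, 0], 0], [-1, [0, -20, 0], 0], [-1, [0, 0, -30], 0], [-1, [0, 0, -35], 0], [-1, [0, 0, -35], 0], [-1, [0, 0, -35], 0], [-1, [-30, -10, -20], 0], [-1, [-35, -15, 0], 0]]}}

```text
time: 29.3
tool_pos: [600.6, 187.0, 175.1]
tcp_rot: [179.7, 0.5, 167.4]
ft_force: [0.9, 0.6, 1.3]
finger_gap: -0.0
grip_force: 0.0
```

Request:
{"method": "play_rows", "body": {"increments": [[-1, [-35, -15, 0], 0], [-1, [-35, -15, 0], 0], [-1, [-35, -15, 0], 0], [-1, [0, 0, 0], 0]]}}

```text
time: 29.63
tool_pos: [693.7, 112.1, 165.3]
tcp_rot: [-179.9, 0.0, 167.0]
ft_force: [1.1, 0.3, -1.1]
finger_gap: -0.1
grip_force: 0.0
```

```bash
python3 - <<'E'
from h import *
rep(x0=(510,322,1.35)); rep(x0=(510,322,1.35))
p=snapshot("top"); pts(p,["marker_black","tape_roll"]); a=cv2.resize(p["color"][190:300,230:350,::-1],(600,550),interpolation=cv2.INTER_CUBIC)
cv2.imwrite("pics/t7.png",a)
p=snapshot("side"); cv2.imwrite("pics/s7.png",cv2.resize(p["color"][160:300,230:430,::-1],None,fx=4,fy=4,interpolation=cv2.INTER_CUBIC))
E
```

```text
block [514.2 328.5] yaw 76.8 n 10 res 2.0
t 30.2 tool [689.8 118.  167.8] yaw 167.3 inblock [-164.9 -219. ] F [ 0.2 -0.9  0.6]
err deg -0.5 centre n -40.9 lat 23.4 nearest corner gap -1.6
block [514.7 327.9] yaw 77.9 n 10 res 1.9
t 30.8 tool [690.  117.4 167.3] yaw 167.2 inblock [-169.2 -215.5] F [-0.6  0.5 -0.6]
err deg 0.6 centre n -41.3 lat 22.8 nearest corner gap -1.3
marker_black 0.57 [359. 261.   1.]
tape_roll 0.89 [726. 345.  -1.]
tape_roll 0.21 [518. 328.   4.]
```

View pics/t7.png

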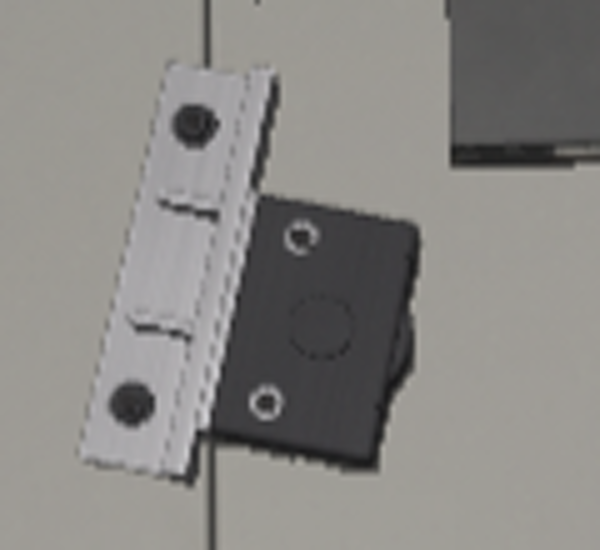

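View pics/s7.png

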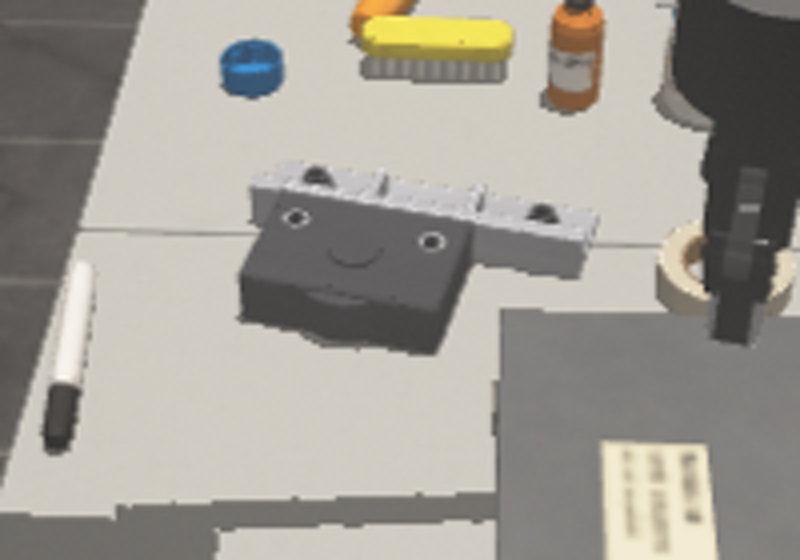

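The block's face, from (260,195) to (213,435) in the top crop, lies against the fence and is backed along its whole length. The marker, tape, brush and cap are where they were.

```bash
python3 -c "
from bench import *
print(hand_in())"
```

```text
the job is handed in; nothing more can be done
None
```

The block's machined face is flush against the fence along its whole length, pushed there by its two ends in turn and nearly square before contact; I handed the job in at about 31 s, and the marker, tape, brush and cap in view had not moved.

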